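# Tip a tote of battery cells over the stop into the sorting trough

### The job

Slide the black tote squarely along the shelf until it is pressed home against the stop rod, without slamming it; then tip it over the rod, keeping hold so that it never drops, until it lies on its side on the chute and all four cells have rolled into the foam trough. Then bring the empty tote back over the rod, set it down upright on the shelf behind the rod and let go. Tip it on the rod rather than lifting it clear of the station, keep clear of the lamp bar above it and leave the other things on the bench where they are.

Things in the scene. Friction and masses are not known exactly. Their poses are not given: they have to be found in the camera images.
- station: Fixed tipping station: stop rod, steel chute, black trough. Origin at bench level, z up; chute and trough run towards its -y, the infeed shelf towards +y, -x faces the robot. The stop is a round steel rod, 12 mm thick, lying on the shelf along x, axis 76 mm above the bench. It is clamped in slotted brackets with its axis somewhere between y = 0 and +20 mm: the setting is not measured, feel for it.
- shelf: Fixed aluminium infeed shelf on which the tote stands, flat, top 70 mm above the bench, 170 mm wide (x). Its origin (bench level) and axes are those of the station; it reaches from y = 0 back to y = +262 mm, with 10 mm high flanges along its sides at x = +-83 mm.
- chute_end (a point): Middle of the lower end of the smooth steel chute. The chute begins at station y = -4 mm, 80 mm above the bench, and slopes down 16 degrees towards -y, so a tote lying on it has turned 106 degrees from upright. It is 130 mm wide between low side walls.
- trough (a point): Middle of the pink foam floor of the black collecting trough, 10 mm above the bench. Inside, the trough measures 130 mm (station x) by 152 mm (y = -113 to -265 mm); its walls rise 68 mm above the bench.
- lamp: Fixed inspection lamp over the station: a light bar 50 mm wide (x), 620 mm long (y), underside 377 mm above the bench, right over the tote's path. Origin at bench level straight below the bar's middle; axes those of the station. Two thin white posts carry it from 150 mm behind (+x), at y = +-300 mm; its -x (robot) side is free, so a tool leaning to the robot by 30 to 45 degrees passes below.
- tote: Loose black plastic tote, open at the top, 88 mm (x) by 110 mm (y) by 80 mm high, walls and floor 4 mm, 0.30 to 0.41 kg empty. Origin in the middle of its underside, z up when upright; front wall at y = -55 mm, which faces the stop. A steel hoop handle rises from its rear wall: see bar.
- bar (a point): Middle of the grip bar of the tote's hoop handle: a round steel bar of 8 mm diameter along the tote's x, 74 mm clear between its uprights, at y = +70 mm, z = +112 mm of the tote, that is 32 mm above the rim and 15 mm behind the rear wall. Held lightly (20 to 30 N), the bar turns between the finger pads, so the tote can roll over while the tool keeps its attitude.
- toe (a point): Middle of the tote's lower front edge (y = -55 mm, z = 0 of the tote), the edge that meets the stop.
- cell1: Blue-sleeved cylindrical battery cell, 32 mm diameter, 70 mm long, 0.135 kg, origin at its centre, x along its axis. Four lie across the tote (along its x), three below and one on top; they roll freely.
- cell2: Blue-sleeved cylindrical battery cell, 32 mm diameter, 70 mm long, 0.135 kg, origin at its centre, x along its axis.
- cell3: Blue-sleeved cylindrical battery cell, 32 mm diameter, 70 mm long, 0.135 kg, origin at its centre, x along its axis.
- cell4: Blue-sleeved cylindrical battery cell, 32 mm diameter, 70 mm long, 0.135 kg, origin at its centre, x along its axis.
- tape: Bystander: roll of amber tape lying flat, 88 mm diameter, 19 mm high; origin at the middle of its underside.
- flux: Bystander: white bottle with red cap, 42 mm diameter, 95 mm tall; origin under its middle.
- spool: Bystander: grey spool of solder standing on end, 64 mm diameter, 50 mm high; origin under its middle.
- driver: Bystander: screwdriver with orange handle lying along its x, 190 mm long; origin under its middle.
- meter: Bystander: yellow hand-held meter lying flat, 75 by 150 by 34 mm; origin under its middle.
- boards: Bystander: shallow black tray of green circuit boards, 100 by 150 by 22 mm; origin under its middle.

How it is judged:
By the outcome, as a careful person would: the job done as asked, in the order asked, and still so for the second after the job is handed in, with the robot touching nothing.
It also fails if it takes over 64 s, if anything falls off the work surface, if the arm or the gripper's body presses on something with over 40 N, if the wrist force passes 120 N, or if a joint passes its speed limit or range.

### The arm

A 6-joint arm with a two-finger parallel gripper is mounted at the origin on the work surface. World frame = base frame: x ahead of the robot, y to its left, z up, the work surface at z = 0. Lengths are in m, angles in rad, forces in N, time in s.
With the tool pointing down it reaches from about 0.275 to 0.75 m from the base axis. Payload 10.2 kg.
Tool frame: the origin (TCP) lies midway between the tips of the shut fingers; the grasp point (between the pads) lies arm.grip_point_offset behind it (arm.grip_point_offset is the distance from the TCP to the grasp point, in m); z points along the fingers, y is the line along which they close (so a half turn about z gives the same grasp; the last joint's range is limited). The gripper opens to 85 mm and grips with 20 to 120 N. Pads are 22 mm wide; open, the fingers measure 114 mm over their backs; the gripper's body (76 mm by 85 mm) begins 54 mm behind the grasp point. The pads swing forward as they close: fully open they stand 13 mm farther back than shut.
Start: joints at [1.122, 0.313, 1.498, -0, 1.331, -0.223], TCP at [0.118, 0.512, 0.231] pointing down, gripper open.
Joint ranges: [-2.94, 2.94], [-0.97, 2.17], [0.19, 2.56], [-1.23, 4.37], [0.02, 3.11], [-2.88, 2.88]. Speed limits (rad/s): [2.39, 2.39, 3.01, 3.14, 3.14, 3.14].

### API

Orientations are given as a 3x3 rotation matrix whose columns are the frame's x, y, z axes.
In Python, from plant import arm, vision, close_job gives the robot as it stands (arm), with the cameras (vision) and the job as plain functions.
- The arm moves only by the tool hand_motion, called after "Request:" as name(argument=value, ...) on one line, values as JSON. Schema: {"type":"object","properties":{"motion":{"type":"array","items":{"type":"number"},"minItems":6,"maxItems":30},"aperture":{"type":"number"},"grip_force":{"type":"number"},"only":{"type":"string"},"quiet":{"type":"boolean"},"lines":{"type":"string"}},"required":["motion"],"additionalProperties":false}. motion is one flat list of numbers that holds 1 to 5 rows one after another, with no inner brackets; each row has 6 numbers: dx, dy, dz in m, then a rotation vector rx, ry, rz in rad; each row is the pose to reach, as a shift and turn from the pose commanded when the call began, along the tool's axes at that moment; what a row does not reach only later rows make up. A row lasts 1/8 s, in which the tool goes at most 0.0625 m and 0.188 rad, less where a joint would pass 70% of its speed; a pose out of reach is approached as far as the arm can. aperture is the opening from 0.0 (shut) to 1.0 (fully open), set as the call begins (left out keeps the last). The fingers move at their own pace and stop on an object; grip_force is the grip in N (left out, the last holds). Time passes only in rows, so rows that do not move let the fingers close. The tool returns the time, the measured TCP pose, the force, the opening and the grip force at its end. only (a regular expression) keeps the lines of the reply that match it, lines (a string "A,B") keeps lines A to B, and quiet returns only ok. Input that does not fit is refused with a message, and nothing moves.
- arm.get_state(): the state, without advancing time (a new reading comes with each control period).
- vision.get_image(name): name is "scene" or "top"; returns a dict with "img" (384x512x3 uint8, red, green, blue), "fov_y" (degrees; the focal length in pixels is half the picture's height over the tangent of half this angle, whatever the lens; pixels are square), "cx", "cy" (the principal point, pixels), "pose" (4x4, takes a point from camera to world coordinates). Camera axes: x right, y up, looking along -z (the intrinsics and any distortion apply to the point x, -y, -z); pixel columns grow to the right and rows downward; lengths in m; the calibration is good to about 2 mm. A picture is of the moment at which its call begins. There is no depth.
- close_job(): hands the job in; it is judged then, once.
The state is a dict: "clock": time; "q": joint angles; "qvel": joint speeds; "effort": joint torques, N m; "position": TCP position; "tcp_rot": TCP orientation; "ft_force": force on the tool from outside, world axes, zero at the start; "moment": the same for the moment, N m; "gripper_width": opening from 0.0 (shut) to 1.0 (fully open); "gripper_force": force on a finger pad.
Only numpy, scipy, OpenCV 4.12 (cv2) and the standard library are available. Lean on these libraries where they do the work, as an engineer would, in place of code of your own. Each camera call takes 0.05 s, during which the arm holds its last target. There are 200 camera calls.

## Working session

There is one attempt and no reset: what is moved stays moved. The work goes in short steps, Python scripts to look and compute and a tool call to move; the robot and the scene stay as the last step left them, time stands still between calls to the robot, and variables do not carry over. Pictures are saved under pics/ and viewed, at most 10 in all, crops included, and the job is handed in when it is done.

```bash
ls; mkdir -p pics; python3 - <<'E'
from plant import arm, vision, close_job
import cv2
s=arm.get_state()
for k,v in s.items(): print(k,v)
print(arm.grip_point_offset)
for n in("scene","top"):
    d=vision.get_image(n); cv2.imwrite(f"pics/{n}0.png",d["img"][:,:,::-1])
    print(n,{k:v for k,v in d.items() if k!="img"})
E
```

```bash
python3 - <<'E'
import cv2
for n in("scene","top"):
    cv2.imwrite(f"pics/{n}0b.png",cv2.resize(cv2.imread(f"pics/{n}0.png"),(768,576),interpolation=cv2.INTER_CUBIC))
E
```

```text
(no output)
```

View pics/scene0b.png

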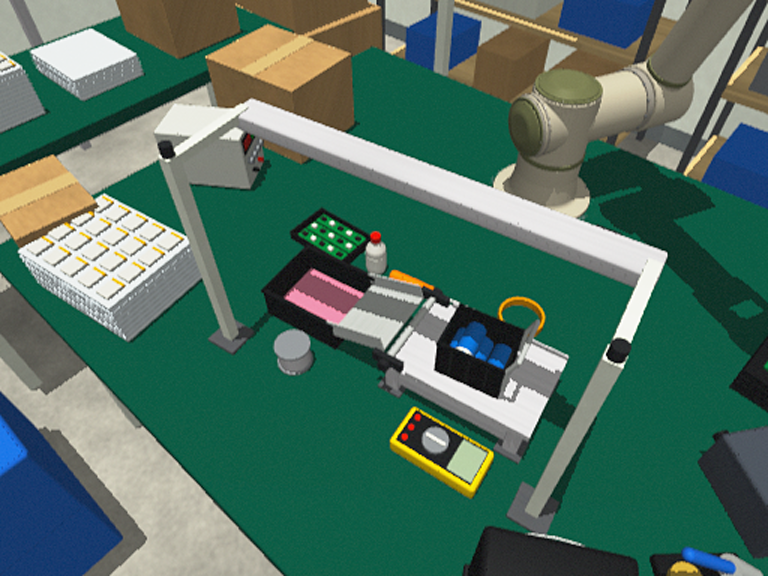

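View pics/top0b.png

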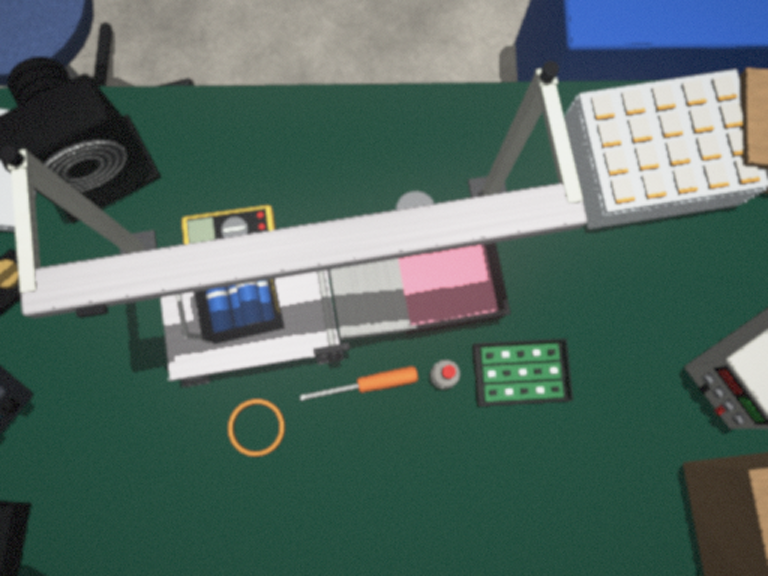

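The scene view shows the tote at about (485,345) on the shelf, the rod at about (400,330), and the trough at about (320,295). The top view shows the shelf from (170,380) to (335,270), with the trough's foam at (450,285). I'll crop both to get exact pixel picks.

```bash
python3 - <<'E'
import cv2
a=cv2.imread("pics/scene0.png")[160:310,170:390]; cv2.imwrite("pics/s1.png",cv2.resize(a,None,fx=3.6,fy=3.6,interpolation=cv2.INTER_CUBIC))
a=cv2.imread("pics/top0.png")[150:260,100:350]; cv2.imwrite("pics/t1.png",cv2.resize(a,None,fx=3.2,fy=3.2,interpolation=cv2.INTER_CUBIC))
E
```

```text
(no output)
```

View pics/s1.png

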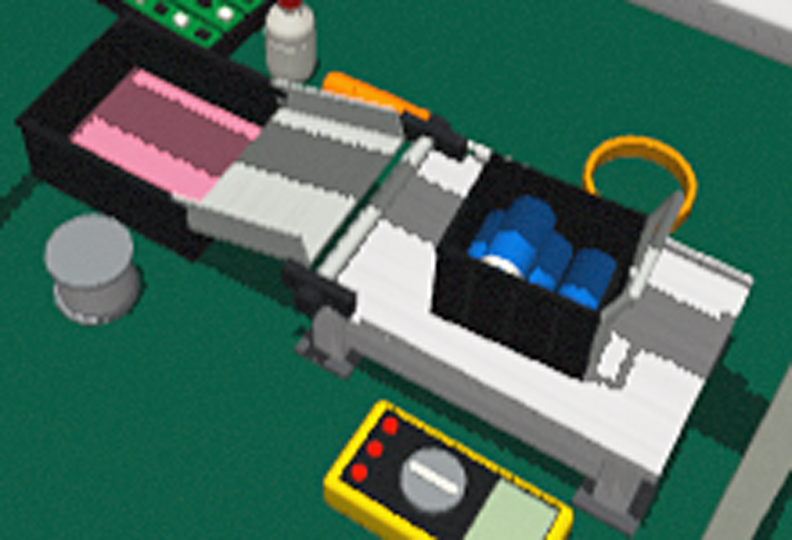

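View pics/t1.png

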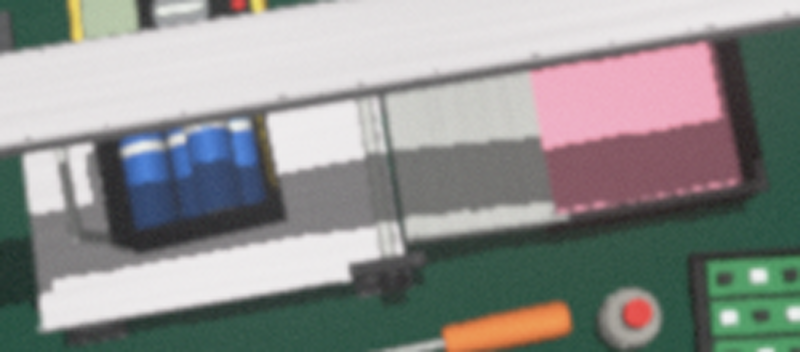

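The scene crop shows the shelf's rear corner on the robot side at (751,278), the trough corner at (18,122), the tote rim corners at (490,155), (440,240) and (645,215), and the hoop near (660,240). The top crop shows the shelf corner at (42,328), the foam's end edge at (710,42) to (742,183), and the grip bar at (62,155) to (78,235). Next I fit the poses by line residuals.

```bash
cat > h.py <<'E'
import numpy as np, cv2
from scipy.optimize import least_squares
C={"scene":dict(f=192/np.tan(np.radians(54.35885817386598/2)),c=(257.4516,184.9726),P=np.array([[-6.56265391e-01,-5.62541361e-01,5.02854803e-01,1.02384525],[7.54530135e-01,-4.89183996e-01,4.37473763e-01,4.04984633e-01],[-1.08564125e-04,6.66517993e-01,7.45488936e-01,8.57645860e-01],[0,0,0,1]])),
"top":dict(f=192/np.tan(np.radians(44.89488701918857/2)),c=(249.16884,195.01329),P=np.array([[-0.01317149,0.98216707,-0.18754827,0.35939399],[-0.99991258,-0.01272036,0.00360879,-0.01865811],[0.00115875,0.18757941,0.98224876,1.14207059],[0,0,0,1]]))}
def proj(n,p):
    k=C[n];q=(np.atleast_2d(p)-k["P"][:3,3])@k["P"][:3,:3]
    return np.c_[k["c"][0]-k["f"]*q[:,0]/q[:,2],k["c"][1]+k["f"]*q[:,1]/q[:,2]]
def px(n,u,v): return np.array([u/3.6+170,v/3.6+160] if n=="scene" else [u/3.2+100,v/3.2+150])
def pose(x,y,a,z=0):
    c,s=np.cos(a),np.sin(a);T=np.eye(4);T[:2,:2]=[[c,-s],[s,c]];T[:3,3]=x,y,z;return T
def ap(T,p): return np.atleast_2d(p)@T[:3,:3].T+T[:3,3]
def fit(picks,T,x0):  # picks: (cam,(u,v) crop, A, B) with B None for points
    def r(x):
        o=[]
        for n,uv,A,B in picks:
            m=px(n,*uv);a=proj(n,ap(T(x),A))[0]
            if B is None:o+=list(m-a)
            else:
                b=proj(n,ap(T(x),B))[0];d=(b-a)/np.linalg.norm(b-a);o.append(d[0]*(m-a)[1]-d[1]*(m-a)[0])
        return np.array(o)
    s=least_squares(r,x0,loss="soft_l1");return s.x,r(s.x)
E
cat > f.py <<'E'
from h import *
np.set_printoptions(precision=4,suppress=True)
S="scene";t="top"
st=[(S,(751,278),(-.085,.262,.08),None),(t,(42,328),(-.085,.262,.08),None),
(t,(710,42),(-.065,-.265,.01),(.065,-.265,.01)),(t,(740,178),(-.065,-.265,.01),(.065,-.265,.01)),
(S,(137,70),(-.065,-.265,.01),(.065,-.265,.01)),(S,(72,137),(-.065,-.265,.01),(.065,-.265,.01)),
(S,(137,70),(-.065,-.265,.01),(-.065,-.113,.01)),(S,(258,135),(-.065,-.265,.01),(-.065,-.113,.01)),
(t,(386,100),(-.065,-.004,.08),(.065,-.004,.08)),(t,(403,238),(-.065,-.004,.08),(.065,-.004,.08)),
(t,(23,155),(-.085,.262,.07),(.085,.262,.07)),(t,(350,283),(-.085,.262,.08),(-.085,0,.08)),
(S,(740,290),(-.085,.262,.07),(.085,.262,.07)),(S,(662,470),(-.085,.262,.07),(.085,.262,.07))]
x,r=fit(st,lambda x:pose(*x),[.45,0,0]);print("station",x,r)
T=pose(*x)
for y in(0,.01,.02):print("rod",y,[(proj(n,ap(T,[(-.065,y,.082),(.065,y,.082)]))-(px(n,0,0)))*k for n,k in((S,3.6),(t,3.2))])
b=[(S,(490,155),(-.044,-.055,.08),None),(S,(440,240),(.044,-.055,.08),None),(S,(645,215),(-.044,.055,.08),None),(S,(437,315),(.044,-.055,0),None),(S,(585,380),(.044,.055,0),None),
(t,(138,250),(-.044,.055,.08),None),(t,(285,218),(-.044,-.055,.08),None),
(t,(62,165),(-.04,.07,.112),(.04,.07,.112)),(t,(75,225),(-.04,.07,.112),(.04,.07,.112))]
y,r=fit(b,lambda x:pose(*x),[x[0],x[1]+.15,x[2],.07]);print("tote",y,r)
B=pose(*y);print("tote in station",ap(np.linalg.inv(T),B[:3,3]),"dyaw",y[2]-x[2],"bar",ap(B,(0,.07,.112)))
for n,k in((S,3.6),(t,3.2)):print(n,"bar ends",(proj(n,ap(B,[(-.037,.07,.112),(.037,.07,.112)]))-px(n,0,0))*k,"shelf",(proj(n,ap(T,[(.085,.262,.08),(.085,0,.08),(-.085,.262,.08),(-.085,0,.08)]))-px(n,0,0))*k)
E
python3 f.py
```

```text
station [0.5582 0.0448 0.1615] [-0.3432  0.2025  0.6736 -0.4633 -0.51   -0.1724 -1.4029 -1.3474 -0.3017
  1.3679  1.3222 -0.5968  0.1191  2.4563  1.6349 -0.4688]
rod 0 [array([[405.938 , 140.26  ],
       [314.4062, 263.1127]]), array([[399.1755, 237.8526],
       [370.0842,  64.2622]])]
rod 0.01 [array([[417.6646, 145.7008],
       [326.7165, 269.4485]]), array([[385.412 , 240.2605],
       [356.6146,  66.5633]])]
rod 0.02 [array([[429.4735, 151.1799],
       [339.1201, 275.8323]]), array([[371.6398, 242.6698],
       [343.1367,  68.8659]])]
tote [0.5325 0.1773 0.2424 0.0577] [-0.5463  0.2336 -0.2084 -2.2023 -0.3381  0.575   1.1892  0.0799  0.4183
  0.2886  5.3431 -2.0983  1.8687  0.609  -1.6828 -1.614 ]
tote in station [[-0.0041  0.1349  0.0577]] dyaw 0.08095267633370018 bar [[0.5157 0.2453 0.1697]]
scene bar ends [[674.6556 199.4566]
 [638.3666 286.3172]] shelf [[658.0121 473.4714]
 [299.0517 285.3864]
 [752.2354 277.271 ]
 [418.6924 124.6491]]
top bar ends [[ 84.8956 246.6767]
 [ 62.1106 139.6601]] shelf [[ 12.0596  99.1719]
 [365.9188  38.9304]
 [ 39.8446 329.4825]
 [403.9002 265.5549]]
```

```bash
sed -i '/^(t,(138,250)/s/(t,(138,250),(-.044,.055,.08),None),//; s/\[x\[0\],x\[1\]+.15,x\[2\],.07\]/[x[0],x[1]+.15,x[2]]/; s/fit(b,lambda x:pose(\*x)/fit(b,lambda x:pose(*x,.07)/; s/B=pose(\*y)/B=pose(*y,.07)/' f.py
cat >> f.py <<'E'
def draw(I,n,M,segs,col):
    o,k,s=((270,185),(100,80),5) if n==S else ((95,180),(120,60),5)
    for a,b in segs:
        p=(proj(n,ap(M,[a,b]))-o+.5)*6.5;cv2.line(I,tuple(np.int32(p[0])),tuple(np.int32(p[1])),col,1,cv2.LINE_AA)
tb=[]
for z in(0,.08):
    c=[(-.044,-.055,z),(.044,-.055,z),(.044,.055,z),(-.044,.055,z)];tb+=list(zip(c,c[1:]+c[:1]))
tb+=[((-.037,.07,.112),(.037,.07,.112))]
sg=[((-.085,.262,.07),(.085,.262,.07)),((-.085,0,.07),(.085,0,.07)),((.083,.262,.08),(.083,0,.08)),((-.083,.262,.08),(-.083,0,.08)),((-.065,-.004,.08),(.065,-.004,.08)),((-.065,.01,.076),(.065,.01,.076))]
out=[]
for n,(u,v,w,h) in((S,(270,185,120,52)),(t,(95,180,120,40))):
    I=cv2.resize(cv2.imread(f"pics/{n}0.png")[v:v+h,u:u+w],None,fx=6.5,fy=6.5,interpolation=cv2.INTER_CUBIC)
    draw(I,n,B,tb,(0,255,255));draw(I,n,T,sg,(0,0,255));out.append(I)
cv2.imwrite("pics/ov1.png",np.vstack(out))
E
python3 f.py | grep -A2 tote
```

```text
tote [0.5385 0.1797 0.2381] [-0.4707  1.5218  0.2405 -1.1713 -0.8366  1.5238  1.6405  0.7818  0.34
  0.5968  3.7187  4.0324  0.0241  0.1922]
tote in station [[0.0022 0.1362 0.07  ]] dyaw 0.07663093641721175 bar [[0.522  0.2477 0.182 ]]
scene bar ends [[676.8923 195.7514]
 [639.6016 283.6578]] shelf [[658.0121 473.4714]
```

View pics/ov1.png

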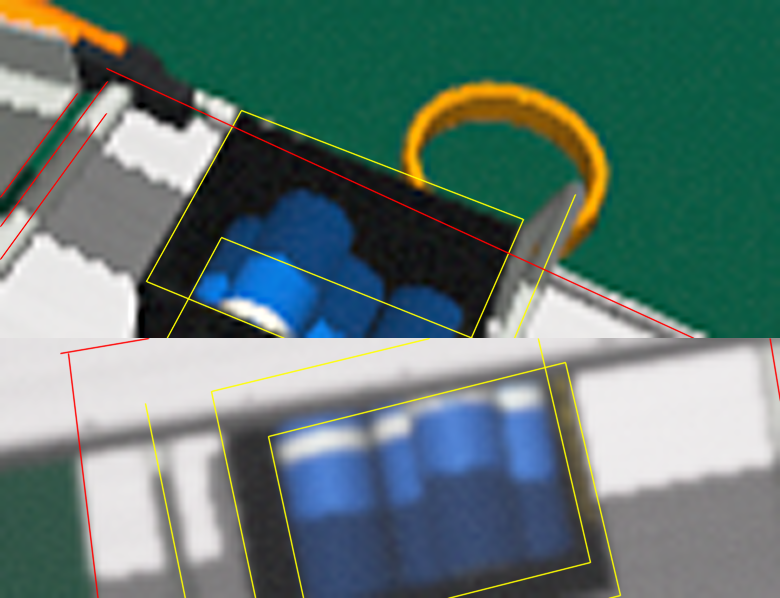

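The overlay matches within about 2 px in both views: the bar in the top view at (157,460) sits on the model line, and the tote is yawed about 0.08 rad relative to the shelf. I'll refine the station yaw, triangulate the bar without assuming its height, place the lamp, and work out the approach pose.

```bash
cat > g.py <<'E'
from h import *
np.set_printoptions(precision=4,suppress=True)
src=open("f.py").read().split("x,r=fit")[0];exec(src)
st+=[(S,(480,147),(-.083,.262,.08),(-.083,0,.08)),(S,(357,318),(.085,.262,.08),(.085,0,.08)),(S,(657,473),(.085,.262,.08),(.085,0,.08))]
x,r=fit(st,lambda x:pose(*x),[.45,0,0]);print("station",x,r)
for cam in(S,t):
    w,_=fit([p for p in st if p[0]==cam],lambda x:pose(*x),[.55,.04,.16]);print(cam,w)
# lamp: -x edge of underside, top view, 768-scale picks
l=[("top",((u/1.5-100)*3.2,(v/1.5-150)*3.2),a,b) for u,v,a,b in((22,315,(-.025,.31,.377),(-.025,-.31,.377)),(580,224,(-.025,.31,.377),(-.025,-.31,.377)),(22,275,(-.025,.31,.377),(.025,.31,.377)))]
lw,r2=fit(l,lambda z:pose(*z),[.55,.04,.16]);print("lamp",lw,r2,ap(np.linalg.inv(pose(*x)),(lw[0],lw[1],0)))
# bar: intersect planes of sight of both views -> centre line height at tote x=0
def plane(n,a,b):
    k=C[n];d=[k["P"][:3,:3]@np.array([(p[0]-k["c"][0])/k["f"],-(p[1]-k["c"][1])/k["f"],-1]) for p in(a,b)]
    N=np.cross(*d);return N/np.linalg.norm(N),k["P"][:3,3]
N1,o1=plane(t,px(t,60,155),px(t,76,230))
o=lambda u,v:np.array([u/6.5+270-.5,v/6.5+185-.5])
N2,o2=plane(S,o(575,195),o(527,290))
for xx in(.505,.522,.54):
    A=np.array([N1,N2,[1,0,0]]);print("bar at x",np.linalg.solve(A,[N1@o1,N2@o2,xx]))
E
python3 g.py
```

```text
station [0.558  0.0448 0.1611] [-0.3681  0.2269  0.6804 -0.5099 -0.5209 -0.166  -1.3972 -1.3514 -0.219
  1.4399  1.3135 -0.588   0.109   2.3735  1.6456 -0.4856  1.9761 -0.6218
 -0.0551]
scene [0.5589 0.0455 0.1644]
top [0.553  0.0435 0.1414]
lamp [0.5576 0.0634 0.1532] [-0. -0. -0.] [[0.0026 0.0184 0.    ]]
bar at x [0.505  0.2428 0.1841]
bar at x [0.522  0.2463 0.1871]
bar at x [0.54   0.25   0.1902]
```

```bash
cat > e.py <<'E'
from h import *
np.set_printoptions(precision=4,suppress=True)
G={n:cv2.GaussianBlur(cv2.imread(f"pics/{n}0.png"),(0,0),.8).max(2).astype(np.float32) for n in C}
def edge(n,a,b,w=4,k=60):
    T=pose(.558,.0448,.157);P=proj(n,ap(T,[a,b]));d=P[1]-P[0];L=np.linalg.norm(d);d/=L;nn=np.array([-d[1],d[0]])
    o=np.arange(-w,w+.01,.25);pts=[];
    for s in np.linspace(.03,.97,k):
        q=P[0]+s*L*d+o[:,None]*nn;g=np.abs(np.gradient(cv2.remap(G[n],q[:,0].astype(np.float32)[:,None],q[:,1].astype(np.float32)[:,None],1)[:,0]))
        i=g.argmax();pts.append((s*L,o[i],g[i]))
    p=np.array(pts);p=p[p[:,2]>np.median(p[:,2])*.5];m=np.ones(len(p),bool)
    for _ in range(5):
        c=np.polyfit(p[m,0],p[m,1],1);r=p[:,1]-np.polyval(c,p[:,0]);m=abs(r)<max(.3,2*np.std(r[m]))
    e=[P[0]+s*L*d+np.polyval(c,s*L)*nn for s in(0,1)]
    best=min(np.linspace(.1,.22,1201),key=lambda y:abs((lambda Q:np.cross(Q[1]-Q[0],e[1]-e[0]))(proj(n,ap(pose(.558,.0448,y),[a,b])))))
    print(n,a,b,"off %.2f px  yaw %.4f  n %d rms %.2f"%(np.polyval(c,L/2),best,m.sum(),r[m].std()))
edge("top",(-.025,.29,.377),(-.025,-.25,.377));edge("top",(.025,.29,.395),(.025,-.27,.395))
edge("top",(-.085,.26,.08),(-.085,.04,.08));edge("scene",(.085,.25,.08),(.085,.04,.08));edge("scene",(-.085,.26,.08),(-.085,.15,.08))
edge("top",(-.06,-.265,.01),(.05,-.265,.01));edge("top",(-.06,-.002,.08),(.04,-.002,.08))
edge("scene",(-.06,-.265,.01),(.0,-.265,.01));edge("scene",(-.08,.262,.07),(.08,.262,.07));edge("top",(-.08,.262,.07),(.05,.262,.07))
E
python3 e.py 2>/dev/null
```

```text
top (-0.025, 0.29, 0.377) (-0.025, -0.25, 0.377) off -1.00 px  yaw 0.1501  n 60 rms 1.43
top (0.025, 0.29, 0.395) (0.025, -0.27, 0.395) off 0.94 px  yaw 0.1551  n 52 rms 0.35
top (-0.085, 0.26, 0.08) (-0.085, 0.04, 0.08) off 0.76 px  yaw 0.1521  n 55 rms 0.24
scene (0.085, 0.25, 0.08) (0.085, 0.04, 0.08) off 0.25 px  yaw 0.1565  n 58 rms 0.15
scene (-0.085, 0.26, 0.08) (-0.085, 0.15, 0.08) off -0.44 px  yaw 0.1000  n 53 rms 2.30
top (-0.06, -0.265, 0.01) (0.05, -0.265, 0.01) off -0.50 px  yaw 0.2137  n 44 rms 0.26
top (-0.06, -0.002, 0.08) (0.04, -0.002, 0.08) off 0.45 px  yaw 0.2200  n 46 rms 0.65
scene (-0.06, -0.265, 0.01) (0.0, -0.265, 0.01) off 0.25 px  yaw 0.1609  n 53 rms 0.17
scene (-0.08, 0.262, 0.07) (0.08, 0.262, 0.07) off 0.04 px  yaw 0.1538  n 40 rms 0.23
top (-0.08, 0.262, 0.07) (0.05, 0.262, 0.07) off -0.76 px  yaw 0.1571  n 42 rms 0.21
```

```bash
cat > go.py <<'E'
import sys
from h import *
from scipy.spatial.transform import Rotation as R
from plant import arm, vision, close_job
np.set_printoptions(precision=4,suppress=True)
SY=.155;ST=pose(.558,.0448,SY);OFF=arm.grip_point_offset
def att(yaw,lean):
    y=np.array([-np.sin(yaw),np.cos(yaw),0]);xs=np.array([np.cos(yaw),np.sin(yaw),0])
    z=np.sin(lean)*xs-np.cos(lean)*np.array([0,0,1]);return np.c_[np.cross(y,z),y,z]
def state():
    s=arm.get_state();M=np.array(s["tcp_rot"]);p=np.array(s["position"]);g=p-OFF*M[:,2]
    print("t %.2f"%s["clock"],"grasp pt world",g,"station",ap(np.linalg.inv(ST),g)[0],"yaw %.4f"%np.arctan2(-M[0,1],M[1,1]),"F",np.array(s["ft_force"])@ST[:3,:3],"w %.3f f %.1f"%(s["gripper_width"],s["gripper_force"]),"q",np.array(s["q"]))
    return s,M,p
def to(bar,yaw,lean,back=0):   # row to bring grasp point to bar, backed off along the tool axis
    s,M,p=state();A=att(yaw,lean);t=np.array(bar)+(OFF-back)*A[:,2]
    rv=R.from_matrix(M.T@A).as_rotvec();d=M.T@(t-p)
    print("row",d,rv,"dist %.3f ang %.3f"%(np.linalg.norm(d),np.linalg.norm(rv)))
E
python3 - <<'E'
from go import *
L=np.radians(38)
to((.42,.30,.26),.238,L,.08)
to((.522,.247,.183),.238,L,.09)
to((.522,.247,.183),.238,L)
E
```

```text
t 0.10 grasp pt world [0.1174 0.5115 0.2495] station [-0.3632  0.5291  0.2495] yaw -0.2258 F [ 0.243  -0.4366  0.5496] w 1.001 f 0.0 q [ 1.1216  0.3134  1.4984  0.      1.331  -0.2234]
row [-0.3084 -0.1553 -0.0774] [-0.1547 -0.6517 -0.4462] dist 0.354 ang 0.805
t 0.10 grasp pt world [0.1174 0.5115 0.2495] station [-0.3632  0.5291  0.2495] yaw -0.2258 F [ 0.243  -0.4366  0.5496] w 1.001 f 0.0 q [ 1.1216  0.3134  1.4984  0.      1.331  -0.2234]
row [-0.4142 -0.1868 -0.0083] [-0.1547 -0.6517 -0.4462] dist 0.454 ang 0.805
t 0.10 grasp pt world [0.1174 0.5115 0.2495] station [-0.3632  0.5291  0.2495] yaw -0.2258 F [ 0.243  -0.4366  0.5496] w 1.001 f 0.0 q [ 1.1216  0.3134  1.4984  0.      1.331  -0.2234]
row [-0.4638 -0.162   0.0626] [-0.1547 -0.6517 -0.4462] dist 0.495 ang 0.805
```

Request:
hand_motion(motion=[-0.06,-0.03,-0.02,-0.03,-0.13,-0.09,-0.12,-0.06,-0.04,-0.06,-0.26,-0.18,-0.18,-0.09,-0.05,-0.09,-0.39,-0.27,-0.24,-0.12,-0.06,-0.12,-0.52,-0.36,-0.30,-0.15,-0.077,-0.155,-0.652,-0.446], aperture=0.5)

```text
clock: 0.72
position: [0.353, 0.3171, 0.3015]
tcp_rot: [[-0.762, -0.239, 0.602], [-0.188, 0.971, 0.147], [-0.62, -0.001, -0.785]]
ft_force: [0.9, 1.0, 0.3]
gripper_width: 0.499
gripper_force: 0.0
```

```bash
python3 - <<'E'
from go import *
L=np.radians(38)
to((.522,.247,.183),.238,L,.08)
to((.522,.247,.183),.238,L,.02)
E
```

```text
t 0.72 grasp pt world [0.3417 0.3143 0.3162] station [-0.1721  0.2997  0.3162] yaw 0.2415 F [1.0724 0.8951 0.2908] w 0.499 f 0.0 q [ 0.6058 -0.1208  1.9391 -0.3442  0.7173 -1.0169]
row [-0.0424 -0.1083  0.1231] [0.0012 0.0056 0.0035] dist 0.169 ang 0.007
t 0.72 grasp pt world [0.3417 0.3143 0.3162] station [-0.1721  0.2997  0.3162] yaw 0.2415 F [1.0724 0.8951 0.2908] w 0.499 f 0.0 q [ 0.6058 -0.1208  1.9391 -0.3442  0.7173 -1.0169]
row [-0.042  -0.1083  0.1831] [0.0012 0.0056 0.0035] dist 0.217 ang 0.007
```

Request:
hand_motion(motion=[-0.014,-0.036,0.041,0,0,0,-0.028,-0.072,0.082,0,0,0,-0.042,-0.108,0.123,0,0,0,-0.042,-0.108,0.153,0,0,0,-0.042,-0.108,0.163,0,0,0])

```text
clock: 1.35
position: [0.5075, 0.2444, 0.1969]
tcp_rot: [[-0.767, -0.235, 0.597], [-0.185, 0.972, 0.145], [-0.614, 0.001, -0.789]]
ft_force: [-0.2, 0.0, -0.9]
gripper_width: 0.501
gripper_force: 0.0
```

```bash
python3 - <<'E'
from go import *
to((.522,.247,.183),.238,np.radians(38))
for n in C:
    I=vision.get_image(n)["img"][:,:,::-1]; cv2.imwrite(f"pics/{n}2.png",I)
a=cv2.resize(cv2.imread("pics/scene2.png")[160:285,230:390],None,fx=4,fy=4,interpolation=2);b=cv2.resize(cv2.imread("pics/top2.png")[180:260,80:240],None,fx=4,fy=4,interpolation=2)
cv2.imwrite("pics/g2.png",np.vstack([a[:320],b[:280]]))
E
```

```text
t 1.35 grasp pt world [0.4963 0.2417 0.2116] station [-0.0306  0.204   0.2116] yaw 0.2369 F [-0.2022  0.0415 -0.9261] w 0.501 f 0.0 q [ 0.2419  0.1651  1.9397 -0.006   0.3755 -1.5607]
row [-0.0031 -0.0009  0.0387] [ 0.0002 -0.0019 -0.0015] dist 0.039 ang 0.002
```

View pics/g2.png

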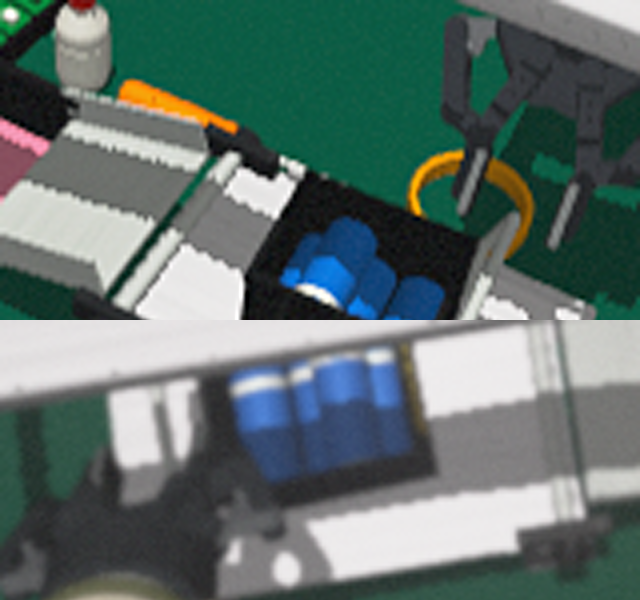

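The picture shows the two fingers at (470,180) and (570,210) straddling the hoop bar, and the top view shows the bar at (160,430) between them. Going in and closing gently.

Request:
hand_motion(motion=[-0.001,0,0.015,0,0,0,-0.003,-0.001,0.030,0,0,0,-0.003,-0.001,0.038,0,0,0,-0.003,-0.001,0.038,0,0,0])

```text
clock: 1.95
position: [0.5327, 0.2501, 0.1699]
tcp_rot: [[-0.766, -0.236, 0.598], [-0.185, 0.972, 0.146], [-0.616, 0.001, -0.788]]
ft_force: [-0.2, -0.7, 1.3]
gripper_width: 0.497
gripper_force: 0.0
```

Request:
hand_motion(motion=[0,0,0,0,0,0,0,0,0,0,0,0,0,0,0,0,0,0,0,0,0,0,0,0], aperture=0.0, grip_force=30)

```text
clock: 2.45
position: [0.5327, 0.25, 0.171]
tcp_rot: [[-0.765, -0.236, 0.599], [-0.185, 0.972, 0.146], [-0.617, 0.001, -0.787]]
ft_force: [-4.9, -1.7, 4.9]
gripper_width: 0.078
gripper_force: 29.6
```

```bash
python3 -c "
from go import *
state()"
```

```text
t 2.45 grasp pt world [0.5215 0.2473 0.1857] station [-0.0048  0.2057  0.1857] yaw 0.2377 F [-5.1158 -0.8994  4.8628] w 0.078 f 29.6 q [ 0.2401  0.2559  1.9064 -0.0017  0.3144 -1.5666]
```

```bash
python3 - <<'E'
from go import *
L=np.radians(38)
for p in((-.0035,.193,.1865),(-.001,.165,.1865)):
    to(ap(ST,p)[0],.155 if p[1]<.17 else .196,np.arccos(.787))
E
```

```text
t 2.45 grasp pt world [0.5215 0.2473 0.1857] station [-0.0048  0.2057  0.1857] yaw 0.2377 F [-5.1158 -0.8994  4.8628] w 0.078 f 29.6 q [ 0.2401  0.2559  1.9064 -0.0017  0.3144 -1.5666]
row [-0.0007 -0.0132 -0.0005] [0.0267 0.     0.0321] dist 0.013 ang 0.042
t 2.45 grasp pt world [0.5215 0.2473 0.1857] station [-0.0048  0.2057  0.1857] yaw 0.2377 F [-5.1158 -0.8994  4.8628] w 0.078 f 29.6 q [ 0.2401  0.2559  1.9064 -0.0017  0.3144 -1.5666]
row [-0.0009 -0.0418 -0.0004] [0.052  0.     0.0644] dist 0.042 ang 0.083
```

Request:
hand_motion(motion=[0,-0.002,-0.0005,0.003,0,0.004,0,-0.006,-0.0005,0.009,0,0.012,-0.0005,-0.011,-0.0005,0.016,0,0.020,-0.0007,-0.016,-0.0005,0.024,0,0.030,-0.0007,-0.021,-0.0005,0.032,0,0.040])

```text
clock: 3.08
position: [0.538, 0.2294, 0.1714]
tcp_rot: [[-0.774, -0.185, 0.606], [-0.145, 0.983, 0.114], [-0.617, 0.0, -0.787]]
ft_force: [0.8, 4.8, -0.4]
gripper_width: 0.075
gripper_force: 29.2
```

```bash
python3 - <<'E'
from go import *
to(ap(ST,(-.001,.162,.1865))[0],.155,np.arccos(.787))
E
```

```text
t 3.08 grasp pt world [0.5267 0.2272 0.1861] station [-0.0028  0.1851  0.1861] yaw 0.1859 F [ 1.5085  4.6274 -0.3775] w 0.075 f 29.2 q [ 0.209   0.2497  1.9133 -0.0448  0.3146 -1.5097]
row [-0.0011 -0.0235  0.0003] [ 0.0194 -0.0005  0.024 ] dist 0.024 ang 0.031
```

Request:
hand_motion(motion=[0,-0.005,0,0.005,0,0.006,-0.0005,-0.010,0,0.01,0,0.012,-0.001,-0.015,0,0.015,0,0.018,-0.001,-0.020,0,0.019,0,0.024,-0.001,-0.022,0,0.019,0,0.024])

```text
clock: 3.7
position: [0.5428, 0.2079, 0.172]
tcp_rot: [[-0.778, -0.155, 0.609], [-0.122, 0.988, 0.096], [-0.617, 0.0, -0.787]]
ft_force: [-1.3, 4.9, 0.5]
gripper_width: 0.082
gripper_force: 29.4
```

```bash
python3 - <<'E'
from go import *
to(ap(ST,(-.001,.152,.1865))[0],.155,np.arccos(.787))
E
```

```text
t 3.70 grasp pt world [0.5314 0.2061 0.1867] station [-0.0014  0.1635  0.1867] yaw 0.1557 F [-0.5206  5.051   0.4542] w 0.082 f 29.4 q [ 0.1674  0.2407  1.9232 -0.0223  0.3135 -1.54  ]
row [-0.0002 -0.0115  0.0004] [ 0.0008 -0.0005  0.0002] dist 0.012 ang 0.001
```

Request:
hand_motion(motion=[0,-0.002,0,0,0,0,0,-0.004,0,0,0,0,0,-0.006,0,0,0,0,0,-0.008,0,0,0,0,0,-0.010,0,0,0,0], only="pos|ft")

```text
position: [0.5442, 0.1982, 0.172]
ft_force: [-1.1, 4.9, -0.2]
```

Request:
hand_motion(motion=[0,-0.001,0,0,0,0,0,-0.002,0,0,0,0,0,-0.003,0,0,0,0], only="pos|ft")

```text
position: [0.5447, 0.1954, 0.172]
ft_force: [-0.2, 4.2, 0.7]
```

```bash
python3 -c "
from go import *
state()"
```

```text
t 4.70 grasp pt world [0.5333 0.1936 0.1867] station [-0.0014  0.1508  0.1867] yaw 0.1561 F [0.4341 4.1639 0.7497] w 0.077 f 29.4 q [ 0.1364  0.2338  1.9326  0.041   0.3114 -1.6251]
```

Request:
hand_motion(motion=[0,-0.001,0,0,0,0,0,-0.002,0,0,0,0,0,-0.003,0,0,0,0], only="pos|ft")

```text
position: [0.5452, 0.1924, 0.172]
ft_force: [-1.8, 6.3, 0.1]
```

Request:
hand_motion(motion=[0,-0.001,0,0,0,0,0,-0.002,0,0,0,0,0,-0.003,0,0,0,0], only="pos|ft")

```text
position: [0.5456, 0.1895, 0.172]
ft_force: [-0.7, 4.2, 0.3]
```

```bash
python3 -c "
from go import *
state()"
```

```text
t 5.45 grasp pt world [0.5342 0.1877 0.1867] station [-0.0014  0.1448  0.1867] yaw 0.1562 F [-0.0437  4.2671  0.2885] w 0.083 f 29.4 q [ 0.1217  0.2307  1.9366  0.0707  0.3111 -1.6649]
```

Request:
hand_motion(motion=[0,-0.001,0,0,0,0,0,-0.002,0,0,0,0], only="pos|ft")

```text
position: [0.5459, 0.1875, 0.172]
ft_force: [-0.3, 5.0, 1.0]
```

```bash
python3 -c "
from go import *
state()"
```

```text
t 5.70 grasp pt world [0.5346 0.1857 0.1867] station [-0.0014  0.1428  0.1867] yaw 0.1561 F [0.4811 4.9792 1.0159] w 0.076 f 29.4 q [ 0.1167  0.2298  1.9379  0.0806  0.3111 -1.6783]
```

Request:
hand_motion(motion=[0,-0.001,0,0,0,0,0,-0.002,0,0,0,0], only="pos|ft")

```text
position: [0.5462, 0.1855, 0.1719]
ft_force: [-0.4, 4.1, 0.8]
```

Request:
hand_motion(motion=[0,-0.001,0,0,0,0,0,-0.002,0,0,0,0], only="pos|ft")

```text
position: [0.5467, 0.1843, 0.1728]
ft_force: [-5.8, 13.6, 8.4]
```

```bash
python3 -c "
from go import *
state()"
```

```text
t 6.20 grasp pt world [0.5353 0.1825 0.1875] station [-0.0012  0.1395  0.1875] yaw 0.1567 F [-3.6133 14.2861  8.4172] w 0.084 f 30.3 q [ 0.1081  0.227   1.9397  0.1014  0.3111 -1.7048]
```

Request:
hand_motion(motion=[0,-0.001,0,0,0,0,0,-0.002,0,0,0,0], only="pos|ft")

```text
position: [0.5473, 0.1833, 0.174]
ft_force: [-9.4, 21.2, 14.6]
```

```bash
python3 -c "
from go import *
state()"
```

```text
t 6.45 grasp pt world [0.5358 0.1814 0.1887] station [-0.0008  0.1384  0.1887] yaw 0.1575 F [-5.9929 22.433  14.638 ] w 0.078 f 31.3 q [ 0.1047  0.2249  1.9399  0.1124  0.3111 -1.718 ]
```

```bash
cat > tip.py <<'E'
import numpy as np
c=np.array([.0092,.0807]);E=np.array([-.004,.0847])
def bar(th):
    t=min(th,np.radians(99));n=np.array([np.cos(t),np.sin(t)]);d=np.array([-np.sin(t),np.cos(t)])
    toe=c+.006*n-(.006+.006*t)*d;b=toe+np.array([.125*np.cos(t)-.112*np.sin(t),.125*np.sin(t)+.112*np.cos(t)])
    a=th-t
    if a>0:v=b-E;b=E+[v[0]*np.cos(a)-v[1]*np.sin(a),v[0]*np.sin(a)+v[1]*np.cos(a)]
    return b
def rows(ths,ref):   # cumulative rows from ref (y,z) in tool axes
    for t in ths:
        b=bar(t);dy,dz=b-ref;print("th %.2f bar %.4f %.4f row [%.4f,%.4f,%.4f]"%(t,*b,-.617*dz,dy,-.787*dz))
E
python3 - <<'E'
from tip import *
rows(np.arange(.06,.31,.06),np.array([.1368,.1867]))
for k in range(1,6): print();rows(np.arange(.06,.31,.06)+.3*k,bar(.3*k))
E
```

```text
th 0.06 bar 0.1336 0.1940 row [-0.0045,-0.0032,-0.0057]
th 0.12 bar 0.1267 0.2009 row [-0.0088,-0.0101,-0.0112]
th 0.18 bar 0.1193 0.2074 row [-0.0128,-0.0175,-0.0163]
th 0.24 bar 0.1116 0.2134 row [-0.0165,-0.0252,-0.0210]
th 0.30 bar 0.1036 0.2190 row [-0.0199,-0.0332,-0.0254]

th 0.36 bar 0.0952 0.2240 row [-0.0031,-0.0083,-0.0040]
th 0.42 bar 0.0866 0.2286 row [-0.0060,-0.0169,-0.0076]
th 0.48 bar 0.0778 0.2327 row [-0.0085,-0.0258,-0.0108]
th 0.54 bar 0.0687 0.2362 row [-0.0106,-0.0348,-0.0136]
th 0.60 bar 0.0595 0.2392 row [-0.0125,-0.0441,-0.0159]

th 0.66 bar 0.0501 0.2416 row [-0.0015,-0.0094,-0.0019]
th 0.72 bar 0.0406 0.2435 row [-0.0027,-0.0189,-0.0034]
th 0.78 bar 0.0311 0.2449 row [-0.0035,-0.0284,-0.0045]
th 0.84 bar 0.0215 0.2456 row [-0.0040,-0.0380,-0.0051]
th 0.90 bar 0.0118 0.2458 row [-0.0041,-0.0477,-0.0052]

th 0.96 bar 0.0022 0.2455 row [0.0002,-0.0096,0.0003]
th 1.02 bar -0.0073 0.2446 row [0.0008,-0.0192,0.0010]
th 1.08 bar -0.0168 0.2431 row [0.0017,-0.0287,0.0021]
th 1.14 bar -0.0262 0.2411 row [0.0029,-0.0380,0.0037]
th 1.20 bar -0.0354 0.2386 row [0.0045,-0.0472,0.0057]

th 1.26 bar -0.0445 0.2355 row [0.0019,-0.0090,0.0024]
th 1.32 bar -0.0533 0.2319 row [0.0041,-0.0179,0.0052]
th 1.38 bar -0.0619 0.2279 row [0.0066,-0.0265,0.0085]
th 1.44 bar -0.0702 0.2233 row [0.0095,-0.0348,0.0121]
th 1.50 bar -0.0783 0.2182 row [0.0126,-0.0429,0.0160]

th 1.56 bar -0.0860 0.2127 row [0.0034,-0.0077,0.0043]
th 1.62 bar -0.0934 0.2068 row [0.0071,-0.0151,0.0090]
th 1.68 bar -0.1004 0.2005 row [0.0110,-0.0221,0.0140]
th 1.74 bar -0.1071 0.1939 row [0.0150,-0.0288,0.0192]
th 1.80 bar -0.1134 0.1875 row [0.0190,-0.0352,0.0242]
```

Request:
hand_motion(motion=[-0.0045,-0.003,-0.0057,0,0,0,-0.0088,-0.0101,-0.0112,0,0,0,-0.0128,-0.0175,-0.0163,0,0,0,-0.0165,-0.0252,-0.021,0,0,0,-0.0199,-0.0332,-0.0254,0,0,0], only="ft")

```text
ft_force: [-1.6, 5.5, 2.6]
```

```bash
python3 -c "
from go import *
state()"
```

```text
t 7.08 grasp pt world [0.5408 0.1466 0.2195] station [-0.0013  0.1032  0.2195] yaw 0.1559 F [-0.7312  5.64    2.5766] w 0.078 f 29.2 q [ 0.0188  0.1634  1.9191  0.216   0.4077 -1.8773]
```

Request:
hand_motion(motion=[-0.0035,-0.0083,-0.0045,0,0,0,-0.0064,-0.0169,-0.0081,0,0,0,-0.0089,-0.0258,-0.0113,0,0,0,-0.011,-0.0348,-0.0141,0,0,0,-0.0129,-0.0441,-0.0164,0,0,0], only="ft")

```text
ft_force: [0.3, 1.3, -4.5]
```

```bash
python3 -c "
from go import *
state()"
```

```text
t 7.70 grasp pt world [0.5475 0.1027 0.2396] station [-0.0015  0.0588  0.2396] yaw 0.1560 F [ 0.4492  1.2329 -4.4737] w 0.083 f 29.1 q [-0.0911  0.1264  1.9023  0.3285  0.487  -2.0593]
```

Request:
hand_motion(motion=[-0.0015,-0.0094,-0.0019,0,0,0,-0.0027,-0.0189,-0.0034,0,0,0,-0.0035,-0.0284,-0.0045,0,0,0,-0.004,-0.038,-0.0051,0,0,0,-0.0041,-0.0477,-0.0052,0,0,0], only="ft")

```text
ft_force: [-0.4, 2.2, -7.5]
```

```bash
python3 -c "
from go import *
state()"
```

```text
t 8.32 grasp pt world [0.5551 0.0556 0.2464] station [-0.0012  0.0112  0.2464] yaw 0.1562 F [-0.0131  2.2434 -7.5212] w 0.077 f 29.1 q [-0.2061  0.1198  1.8904  0.4377  0.5423 -2.2418]
```

Request:
hand_motion(motion=[0.0002,-0.0096,0.0003,0,0,0,0.0008,-0.0192,0.001,0,0,0,0.0017,-0.0287,0.0021,0,0,0,0.0029,-0.038,0.0037,0,0,0,0.0045,-0.0472,0.0057,0,0,0], only="ft")

```text
ft_force: [-0.9, 1.8, -0.8]
```

```bash
python3 -c "
from go import *
state()"
```

```text
t 8.95 grasp pt world [0.5628 0.0088 0.2395] station [-0.0009 -0.0363  0.2395] yaw 0.1557 F [-0.6409  1.9131 -0.7974] w 0.076 f 29.2 q [-0.3145  0.1428  1.8841  0.5426  0.572  -2.4205]
```

Request:
hand_motion(motion=[0.0019,-0.009,0.0024,0,0,0,0.0041,-0.0179,0.0052,0,0,0,0.0066,-0.0265,0.0085,0,0,0,0.0095,-0.0348,0.0121,0,0,0,0.0126,-0.0429,0.016,0,0,0], only="ft")

```text
ft_force: [-0.8, 0.5, 0.1]
```

```bash
python3 -c "
from go import *
state()"
```

```text
t 9.57 grasp pt world [ 0.569  -0.0333  0.2183] station [-0.0012 -0.0789  0.2183] yaw 0.1560 F [-0.7463  0.5995  0.0528] w 0.077 f 29.6 q [-0.406   0.1931  1.8857  0.6478  0.5762 -2.5964]
```

Request:
hand_motion(motion=[0.0034,-0.0077,0.0043,0,0,0,0.0071,-0.0151,0.009,0,0,0,0.011,-0.0221,0.014,0,0,0,0.015,-0.0288,0.0192,0,0,0], only="ft")

```text
ft_force: [-0.5, -1.5, 1.2]
```

```bash
python3 - <<'E'
from go import *
import tip
s,M,p=state(); print(tip.bar(1.74));tip.rows((1.78,1.82,1.85),tip.bar(1.74))
I=vision.get_image("scene")["img"][:,:,::-1];J=vision.get_image("top")["img"][:,:,::-1]
cv2.imwrite("pics/c3.png",np.vstack([cv2.resize(I[150:260,150:350],None,fx=3.2,fy=3.2,interpolation=2),cv2.resize(J[165:245,150:350],None,fx=3.2,fy=3.2,interpolation=2)])[:600])
E
```

```text
t 10.07 grasp pt world [ 0.5737 -0.062   0.1941] station [-0.001  -0.1079  0.1941] yaw 0.1556 F [-0.7002 -1.4592  1.1838] w 0.078 f 29.4 q [-0.4632  0.2478  1.8901  0.7373  0.5609 -2.7374]
[-0.1071  0.1939]
th 1.78 bar -0.1114 0.1897 row [0.0026,-0.0043,0.0033]
th 1.82 bar -0.1155 0.1853 row [0.0053,-0.0084,0.0068]
th 1.85 bar -0.1184 0.1819 row [0.0074,-0.0114,0.0094]
```

View pics/c3.png

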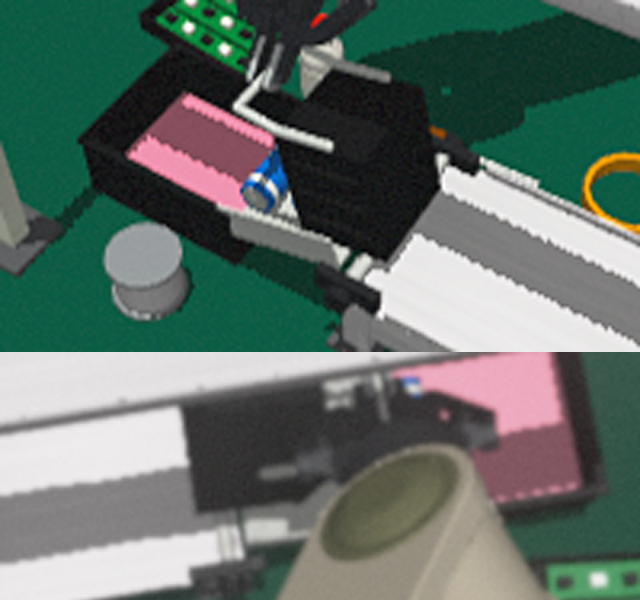

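The tote lies nearly flat on the chute, held by the bar at (255,105), and the first cell is leaving at (265,185). I'll lower it the last few degrees.

Request:
hand_motion(motion=[0.0026,-0.0043,0.0033,0,0,0,0.0053,-0.0084,0.0068,0,0,0,0.0074,-0.0114,0.0094,0,0,0,0.0074,-0.0114,0.0094,0,0,0], only="ft")

```text
ft_force: [-3.3, -4.2, 7.0]
```

```bash
python3 -c "
from go import *
state()"
```

```text
t 10.68 grasp pt world [ 0.576  -0.0737  0.1834] station [-0.0005 -0.1199  0.1834] yaw 0.1545 F [-3.9408 -3.6523  7.0272] w 0.075 f 30.7 q [-0.485   0.2734  1.8906  0.7776  0.5517 -2.7984]
```

Contact with the chute is felt (7 N up). I'll wait for the cells and then look.

Request:
hand_motion(motion=[0,0,0,0,0,0,0,0,0,0,0,0,0,0,0,0,0,0,0,0,0,0,0,0,0,0,0,0,0,0], only="ft")

```text
ft_force: [-2.4, -4.0, 7.5]
```

Request:
hand_motion(motion=[0,0,0,0,0,0,0,0,0,0,0,0,0,0,0,0,0,0,0,0,0,0,0,0,0,0,0,0,0,0], only="ft")

```text
ft_force: [-2.8, -4.2, 6.7]
```

```bash
python3 - <<'E'
from go import *
state()
I=vision.get_image("scene")["img"][:,:,::-1];J=vision.get_image("top")["img"][:,:,::-1]
cv2.imwrite("pics/c4.png",np.vstack([cv2.resize(I[150:260,150:350],None,fx=3.2,fy=3.2,interpolation=2),cv2.resize(J[165:245,150:350],None,fx=3.2,fy=3.2,interpolation=2)])[:600])
E
```

```text
t 11.93 grasp pt world [ 0.576  -0.0735  0.1836] station [-0.0005 -0.1196  0.1836] yaw 0.1549 F [-3.3842 -3.7518  6.6826] w 0.073 f 30.7 q [-0.4846  0.273   1.8907  0.7775  0.5519 -2.7982]
```

View pics/c4.png

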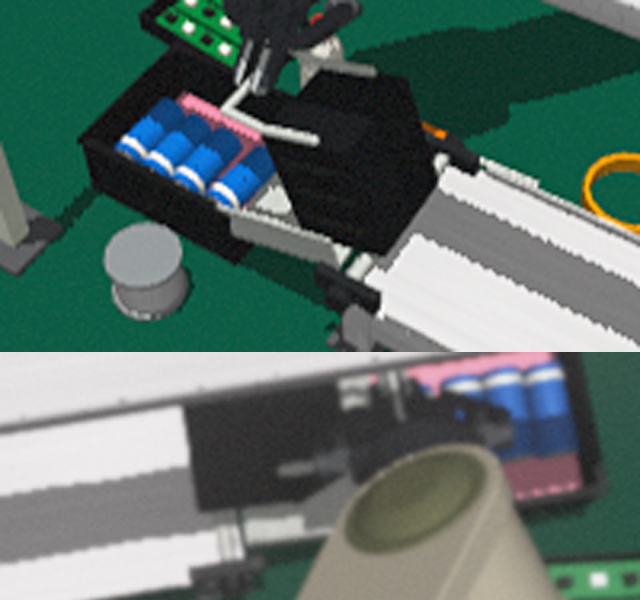

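All four cells are in the trough, at (140,135), (165,155), (195,175) and (240,180) in the scene half of the crop. Next I plan the reverse path.

```bash
python3 - <<'E'
from tip import *
for k in range(6): print();rows([1.85-.3*k-.06*j for j in range(1,6)],bar(1.85-.3*k))
print();rows([.03,.015,0],bar(.05))
E
```

```text
th 1.79 bar -0.1124 0.1886 row [-0.0041,0.0060,-0.0053]
th 1.73 bar -0.1060 0.1949 row [-0.0080,0.0125,-0.0102]
th 1.67 bar -0.0993 0.2015 row [-0.0121,0.0192,-0.0155]
th 1.61 bar -0.0922 0.2078 row [-0.0160,0.0262,-0.0204]
th 1.55 bar -0.0848 0.2137 row [-0.0196,0.0337,-0.0250]

th 1.49 bar -0.0770 0.2191 row [-0.0033,0.0078,-0.0043]
th 1.43 bar -0.0689 0.2241 row [-0.0064,0.0159,-0.0082]
th 1.37 bar -0.0605 0.2286 row [-0.0092,0.0243,-0.0117]
th 1.31 bar -0.0518 0.2326 row [-0.0117,0.0329,-0.0149]
th 1.25 bar -0.0430 0.2361 row [-0.0138,0.0418,-0.0176]

th 1.19 bar -0.0339 0.2391 row [-0.0018,0.0091,-0.0023]
th 1.13 bar -0.0246 0.2415 row [-0.0034,0.0183,-0.0043]
th 1.07 bar -0.0153 0.2434 row [-0.0045,0.0277,-0.0058]
th 1.01 bar -0.0058 0.2448 row [-0.0054,0.0372,-0.0069]
th 0.95 bar 0.0038 0.2456 row [-0.0059,0.0468,-0.0075]

th 0.89 bar 0.0134 0.2459 row [-0.0002,0.0096,-0.0002]
th 0.83 bar 0.0231 0.2455 row [0.0000,0.0192,0.0000]
th 0.77 bar 0.0327 0.2447 row [0.0006,0.0289,0.0007]
th 0.71 bar 0.0422 0.2432 row [0.0015,0.0384,0.0019]
th 0.65 bar 0.0517 0.2413 row [0.0027,0.0479,0.0034]

th 0.59 bar 0.0610 0.2387 row [0.0016,0.0094,0.0020]
th 0.53 bar 0.0702 0.2356 row [0.0035,0.0186,0.0044]
th 0.47 bar 0.0793 0.2320 row [0.0057,0.0276,0.0073]
th 0.41 bar 0.0881 0.2279 row [0.0083,0.0364,0.0105]
th 0.35 bar 0.0966 0.2232 row [0.0111,0.0449,0.0142]

th 0.29 bar 0.1049 0.2181 row [0.0032,0.0083,0.0041]
th 0.23 bar 0.1129 0.2124 row [0.0067,0.0163,0.0085]
th 0.17 bar 0.1206 0.2063 row [0.0104,0.0239,0.0133]
th 0.11 bar 0.1278 0.1998 row [0.0145,0.0312,0.0184]
th 0.05 bar 0.1348 0.1928 row [0.0188,0.0381,0.0239]

th 0.03 bar 0.1370 0.1904 row [0.0015,0.0022,0.0019]
th 0.01 bar 0.1386 0.1886 row [0.0026,0.0038,0.0033]
th 0.00 bar 0.1402 0.1867 row [0.0038,0.0054,0.0048]
```

Request:
hand_motion(motion=[-0.0041,0.006,-0.0053,0,0,0,-0.008,0.0125,-0.0102,0,0,0,-0.0121,0.0192,-0.0155,0,0,0,-0.016,0.0262,-0.0204,0,0,0,-0.0196,0.0337,-0.025,0,0,0], only="ft")

```text
ft_force: [1.5, -1.8, -0.6]
```

```bash
python3 -c "
from go import *
state()"
```

```text
t 12.65 grasp pt world [ 0.5699 -0.0385  0.2146] station [-0.0011 -0.0842  0.2146] yaw 0.1564 F [ 1.2216 -1.9703 -0.6029] w 0.074 f 29.2 q [-0.4168  0.2017  1.8862  0.6631  0.5747 -2.6211]
```

Request:
hand_motion(motion=[-0.0033,0.0078,-0.0043,0,0,0,-0.0064,0.0159,-0.0082,0,0,0,-0.0092,0.0243,-0.0117,0,0,0,-0.0117,0.0329,-0.0149,0,0,0,-0.0138,0.0418,-0.0176,0,0,0], only="ft")

```text
ft_force: [-0.4, -0.7, -2.4]
```

```bash
python3 -c "
from go import *
state()"
```

```text
t 13.28 grasp pt world [0.5632 0.0029 0.2365] station [-0.0014 -0.0422  0.2365] yaw 0.1564 F [-0.4798 -0.5944 -2.369 ] w 0.071 f 29.2 q [-0.3284  0.1489  1.885   0.5573  0.575  -2.4456]
```

Request:
hand_motion(motion=[-0.0018,0.0091,-0.0023,0,0,0,-0.0034,0.0183,-0.0043,0,0,0,-0.0045,0.0277,-0.0058,0,0,0,-0.0054,0.0372,-0.0069,0,0,0,-0.0059,0.0468,-0.0075,0,0,0], only="ft")

```text
ft_force: [-0.9, 0.3, -3.0]
```

Request:
hand_motion(motion=[-0.0002,0.0096,-0.0002,0,0,0,0,0.0192,0,0,0,0,0.0006,0.0289,0.0007,0,0,0,0.0015,0.0384,0.0019,0,0,0,0.0027,0.0479,0.0034,0,0,0], only="ft")

```text
ft_force: [-3.1, -4.3, 18.3]
```

```bash
python3 -c "
from go import *
state()"
```

```text
t 14.53 grasp pt world [0.5507 0.0956 0.2451] station [0.0007 0.0513 0.2451] yaw 0.1545 F [-3.6939 -3.7898 18.2646] w 0.075 f 32.0 q [-0.1075  0.1212  1.8961  0.3446  0.4925 -2.0852]
```

An unexpected 18 N upward force; I'll look before moving on.

```bash
python3 - <<'E'
from go import *
state()
I=vision.get_image("scene")["img"][:,:,::-1];J=vision.get_image("top")["img"][:,:,::-1]
cv2.imwrite("pics/c5.png",np.vstack([cv2.resize(I[165:265,190:340],None,fx=4.2,fy=4.2,interpolation=2),cv2.resize(J[190:230,120:270],None,fx=4.2,fy=4.2,interpolation=2)])[:600])
E
```

```text
t 14.53 grasp pt world [0.5507 0.0956 0.2451] station [0.0007 0.0513 0.2451] yaw 0.1545 F [-3.6939 -3.7898 18.2646] w 0.075 f 32.0 q [-0.1075  0.1212  1.8961  0.3446  0.4925 -2.0852]
```

View pics/c5.png

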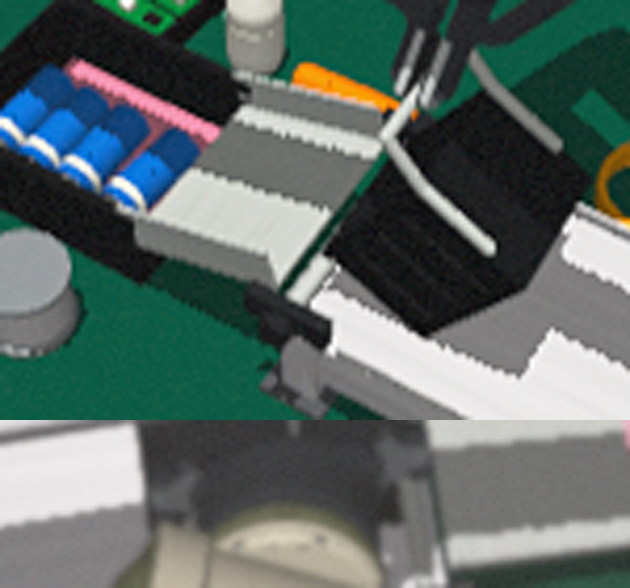

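The picture shows the tote still pitched steeply, with its toe on the shelf at about (430,330) in the crop, behind the rod and nearly under the bar, so it is acting as a strut. The four cells lie in the trough at (30,115) to (150,170). I'll locate the toe and fit the tote's pitch.

```bash
python3 - <<'E'
from go import *
from h import *
# model corners for tote with toe (x0,ty,.07) pitch th, in crop px of c5
for ty,th in((.05,.84),(.06,.95),(.05,.75),(.02,.65),(.07,1.1)):
    c,s=np.cos(th),np.sin(th);f=lambda x,y,z:(x,ty+(y+.055)*c-z*s,.07+(y+.055)*s+z*c)
    P=[f(.044,-.055,0),f(.044,.055,0),f(.044,-.055,.08),f(.044,.055,.08),f(-.044,.055,.08),f(-.044,.055,0),f(0,.07,.112)]
    print(ty,th,((proj("scene",ap(ST,P))-(190,165)+.5)*4.2).round().astype(int).tolist())
E
```

```text
0.05 0.84 [[374, 311], [498, 287], [290, 215], [408, 180], [484, 75], [568, 179], [429, 76]]
0.06 0.95 [[389, 319], [501, 280], [296, 225], [400, 175], [477, 71], [571, 171], [415, 71]]
0.05 0.75 [[374, 311], [509, 300], [297, 213], [428, 192], [503, 86], [578, 192], [454, 88]]
0.02 0.65 [[331, 289], [470, 290], [262, 190], [399, 182], [476, 78], [540, 184], [431, 81]]
0.07 1.1 [[404, 326], [495, 267], [302, 238], [383, 169], [460, 66], [566, 159], [390, 66]]
```

```bash
python3 - <<'E'
from go import *
B=[(.044,-.055,0),(.044,.055,0),(.044,-.055,.08),(-.044,.055,0),(-.044,.055,.08)]
obs=np.array([(430,331),(525,286),(329,250),(590,182),(478,84)])/4.2+(190,165)-.5
def pts(p,B):
    x0,ty,tz,th=p;B=np.array(B);c,s=np.cos(th),np.sin(th)
    return np.c_[x0+B[:,0],ty+(B[:,1]+.055)*c-B[:,2]*s,tz+(B[:,1]+.055)*s+B[:,2]*c]
f=lambda p:(proj("scene",ap(ST,pts(p,B)))-obs).ravel()
r=least_squares(f,[0,.08,.07,1.],loss="soft_l1");print(r.x,f(r.x),pts(r.x,[(0,.07,.112)]))
r=least_squares(lambda q:f([q[0],q[1],.07,q[2]]),[0,.08,1.],loss="soft_l1");q=r.x;print(q,r.fun,pts([q[0],q[1],.07,q[2]],[(0,.07,.112)]))
E
```

```text
[-0.018   0.0784  0.0421  1.076 ] [-0.6148  1.3591 -0.614  -0.5833  0.1814 -0.0116 -0.0471 -1.0428  2.4654
  0.5665] [[-0.018   0.0392  0.2053]]
[0.0022 0.0871 1.0921] [-0.6921  2.6648 -0.3342 -0.1975 -1.0075  0.6723  0.8601 -1.6898  2.1278
 -0.7336] [[0.0022 0.0452 0.2325]]
```

The tote is pitched about 1.05 rad with its toe on the shelf about 70 mm behind the rod; friction at the pads kept the empty tote from turning back. I'll ease the grip to 20 N, relieve the load, and drag backwards so that toe friction and gravity turn it upright.

Request:
hand_motion(motion=[-0.0012,0.0,-0.0016,0,0,0,-0.0018,0.001,-0.0024,0,0,0,-0.0018,0.003,-0.0024,0,0,0,-0.0018,0.006,-0.0024,0,0,0], aperture=0.0, grip_force=20, only="ft")

```text
ft_force: [-2.7, -1.9, 8.6]
```

```bash
python3 -c "
from go import *
state()"
```

```text
t 15.12 grasp pt world [0.5487 0.1014 0.2463] station [-0.0005  0.0574  0.2463] yaw 0.1552 F [-2.9571 -1.4854  8.5752] w 0.073 f 31.0 q [-0.0936  0.1187  1.8936  0.3238  0.4982 -2.0548]
```

Request:
hand_motion(motion=[-0.0006,0.006,-0.0008,0,0,0,-0.0012,0.012,-0.0016,0,0,0,-0.0015,0.018,-0.002,0,0,0,-0.0015,0.022,-0.002,0,0,0], only="ft")

```text
ft_force: [-1.4, 0.1, 6.8]
```

```bash
python3 -c "
from go import *
state()"
```

```text
t 15.62 grasp pt world [0.5446 0.1236 0.2479] station [-0.0011  0.0799  0.2479] yaw 0.1561 F [-1.3449  0.3308  6.7577] w 0.080 f 31.4 q [-0.0387  0.1191  1.8876  0.256   0.4921 -1.9514]
```

Request:
hand_motion(motion=[0,0.006,0,0,0,0,0,0.012,0,0,0,0,0.0003,0.018,0.0004,0,0,0,0.0006,0.024,0.0008,0,0,0], only="ft")

```text
ft_force: [-0.9, -0.5, 4.4]
```

```bash
python3 -c "
from go import *
state()"
```

```text
t 16.12 grasp pt world [0.5406 0.1474 0.2463] station [-0.0014  0.1041  0.2463] yaw 0.1562 F [-1.0125 -0.3974  4.3748] w 0.076 f 31.9 q [ 0.0211  0.1271  1.8821  0.1818  0.4791 -1.8389]
```

```bash
cat > pitch.py <<'E'
from go import *
def pitch(dump=None):
    s,M,p=state();g=ap(np.linalg.inv(ST),p-OFF*M[:,2])[0]
    I=vision.get_image("scene")["img"]
    if dump:cv2.imwrite(dump,I[:,:,::-1])
    D=(I.max(2)<45).astype(np.float32);res=[]
    c8=np.array([(x,y,z) for x in(-.044,.044) for y in(-.055,.055) for z in(0,.08)])
    for th in np.arange(-.1,1.9,.03):
        for dz in(-.003,-.007,-.011):
            for dy in(-.004,0,.004):
                c,q=np.cos(th),np.sin(th);v=c8-(0,.07,.112)
                P=np.c_[v[:,0],g[1]+dy+v[:,1]*c-v[:,2]*q,g[2]+dz+v[:,1]*q+v[:,2]*c]
                h=cv2.convexHull(np.float32(proj("scene",ap(ST,P)))).astype(np.int32)
                m=np.zeros(D.shape,np.uint8);cv2.fillConvexPoly(m,h,1);k=cv2.dilate(m,np.ones((9,9)))-m
                toe=(np.array([0,-.055,0])-(0,.07,.112));res.append((D[m>0].mean()-D[k>0].mean(),th,dz,dy,g[1]+dy+toe[1]*c-toe[2]*q,g[2]+dz+toe[1]*q+toe[2]*c))
    res.sort(reverse=True)
    for r in res[:6]:print("score %.3f th %.2f dz %.3f dy %.3f toe y %.4f z %.4f"%r)
if __name__=="__main__":pitch(sys.argv[1] if len(sys.argv)>1 else None)
E
python3 pitch.py pics/p6.png
```

```text
t 16.12 grasp pt world [0.5406 0.1474 0.2463] station [-0.0014  0.1041  0.2463] yaw 0.1562 F [-1.0125 -0.3974  4.3748] w 0.076 f 31.9 q [ 0.0211  0.1271  1.8821  0.1818  0.4791 -1.8389]
score 0.792 th 0.74 dz -0.011 dy 0.000 toe y 0.0873 z 0.0683
score 0.791 th 0.71 dz -0.011 dy 0.000 toe y 0.0823 z 0.0689
score 0.787 th 0.77 dz -0.011 dy -0.004 toe y 0.0883 z 0.0679
score 0.779 th 0.68 dz -0.011 dy 0.004 toe y 0.0813 z 0.0696
score 0.777 th 0.74 dz -0.011 dy -0.004 toe y 0.0833 z 0.0683
score 0.775 th 0.71 dz -0.011 dy 0.004 toe y 0.0863 z 0.0689
```

Mask fit: pitch 0.73 rad, toe stationary at y ≈ 0.085 on the shelf, so it is pivoting as wanted. Next is the arc about the toe, down to upright.

```bash
python3 - <<'E'
import numpy as np
b=lambda t:np.array([.085+.125*np.cos(t)-.112*np.sin(t),.0798+.125*np.sin(t)+.112*np.cos(t)])
for a in(.73,.48,.23):
    for j in range(1,6):
        t=max(a-.05*j,0);dy,dz=b(t)-b(a);print("%.2f"%t,b(t),"[%.4f,%.4f,%.4f]"%(-.617*dz,dy,-.787*dz))
E
```

```text
0.68 [0.11177177 0.24548727] [0.0007,0.0083,0.0009]
0.63 [0.12001923 0.24394218] [0.0017,0.0166,0.0021]
0.58 [0.12817915 0.24198681] [0.0029,0.0247,0.0036]
0.53 [0.13623115 0.23962606] [0.0043,0.0328,0.0055]
0.48 [0.1441551  0.23686583] [0.0060,0.0407,0.0077]
0.43 [0.15193119 0.23371301] [0.0019,0.0078,0.0025]
0.38 [0.15953999 0.2301755 ] [0.0041,0.0154,0.0053]
0.33 [0.16696247 0.22626212] [0.0065,0.0228,0.0083]
0.28 [0.1741801  0.22198267] [0.0092,0.0300,0.0117]
0.23 [0.18117482 0.21734783] [0.0120,0.0370,0.0154]
0.18 [0.18792915 0.21236919] [0.0031,0.0068,0.0039]
0.13 [0.19442621 0.2070592 ] [0.0063,0.0133,0.0081]
0.08 [0.20064977 0.20143113] [0.0098,0.0195,0.0125]
0.03 [0.20658426 0.19549904] [0.0135,0.0254,0.0172]
0.00 [0.21   0.1918] [0.0158,0.0288,0.0201]
```

Request:
hand_motion(motion=[0.0007,0.0083,0.0009,0,0,0,0.0017,0.0166,0.0021,0,0,0,0.0029,0.0247,0.0036,0,0,0,0.0043,0.0328,0.0055,0,0,0,0.006,0.0407,0.0077,0,0,0], only="ft")

```text
ft_force: [-1.1, -0.2, -0.5]
```

```bash
python3 pitch.py
```

```text
t 16.80 grasp pt world [0.5338 0.1875 0.2357] station [-0.0018  0.1448  0.2357] yaw 0.1562 F [-1.1206 -0.0445 -0.4501] w 0.074 f 32.4 q [ 0.1215  0.1578  1.876   0.0503  0.446  -1.6432]
score 0.802 th 0.50 dz -0.011 dy -0.004 toe y 0.0848 z 0.0665
score 0.796 th 0.47 dz -0.011 dy 0.000 toe y 0.0840 z 0.0683
score 0.791 th 0.44 dz -0.011 dy 0.004 toe y 0.0834 z 0.0702
score 0.781 th 0.53 dz -0.011 dy -0.004 toe y 0.0895 z 0.0649
score 0.778 th 0.50 dz -0.011 dy 0.000 toe y 0.0888 z 0.0665
score 0.777 th 0.53 dz -0.007 dy -0.004 toe y 0.0895 z 0.0689
```

Turning as planned (pitch 0.48, toe at 0.085). Continuing.

Request:
hand_motion(motion=[0.0021,0.0078,0.0028,0,0,0,0.0043,0.0154,0.0056,0,0,0,0.0067,0.0228,0.0086,0,0,0,0.0094,0.03,0.012,0,0,0,0.0122,0.037,0.0157,0,0,0], only="ft")

```text
ft_force: [-1.7, -1.0, -0.7]
```

```bash
python3 pitch.py
```

```text
t 17.48 grasp pt world [0.528  0.2238 0.2155] station [-0.002   0.1815  0.2155] yaw 0.1560 F [-1.8648 -0.7289 -0.6502] w 0.081 f 33.0 q [ 0.2107  0.2076  1.8747 -0.0861  0.3997 -1.4481]
score 0.806 th 0.23 dz -0.011 dy 0.000 toe y 0.0853 z 0.0670
score 0.805 th 0.26 dz -0.011 dy -0.004 toe y 0.0855 z 0.0642
score 0.794 th 0.29 dz -0.007 dy -0.004 toe y 0.0897 z 0.0655
score 0.790 th 0.20 dz -0.011 dy 0.004 toe y 0.0852 z 0.0699
score 0.789 th 0.20 dz -0.011 dy 0.000 toe y 0.0812 z 0.0699
score 0.786 th 0.17 dz -0.011 dy 0.004 toe y 0.0812 z 0.0730
```

Request:
hand_motion(motion=[0.0031,0.0068,0.0039,0,0,0,0.006,0.0133,0.0076,0,0,0,0.0075,0.0165,0.0095,0,0,0,0.009,0.0195,0.0115,0,0,0,0.0105,0.0225,0.0135,0,0,0], only="ft")

```text
ft_force: [0.2, -1.0, -1.8]
```

```bash
python3 pitch.py
```

```text
t 18.15 grasp pt world [0.5251 0.246  0.1993] station [-0.0014  0.2038  0.1993] yaw 0.1557 F [ 0.0619 -0.9863 -1.767 ] w 0.079 f 32.1 q [ 0.2635  0.2479  1.8732 -0.1859  0.3653 -1.3116]
score 0.852 th 0.08 dz -0.011 dy 0.000 toe y 0.0882 z 0.0667
score 0.844 th 0.08 dz -0.011 dy -0.004 toe y 0.0842 z 0.0667
score 0.843 th 0.05 dz -0.011 dy 0.000 toe y 0.0846 z 0.0702
score 0.838 th 0.11 dz -0.011 dy -0.004 toe y 0.0879 z 0.0633
score 0.834 th 0.14 dz -0.011 dy -0.004 toe y 0.0917 z 0.0600
score 0.831 th 0.14 dz -0.007 dy -0.004 toe y 0.0917 z 0.0640
```

Request:
hand_motion(motion=[0.001,0.0015,0.0012,0,0,0,0.002,0.003,0.0025,0,0,0,0.003,0.0042,0.0037,0,0,0,0.0037,0.0053,0.0047,0,0,0], only="ft")

```text
ft_force: [-0.6, 1.2, -0.4]
```

```bash
python3 pitch.py
```

```text
t 18.70 grasp pt world [0.5244 0.2515 0.1938] station [-0.0012  0.2094  0.1938] yaw 0.1561 F [-0.3751  1.2277 -0.3656] w 0.071 f 32.0 q [ 0.2762  0.2605  1.8741 -0.2139  0.3528 -1.2746]
score 0.866 th 0.08 dz -0.011 dy -0.004 toe y 0.0897 z 0.0612
score 0.865 th 0.02 dz -0.011 dy 0.000 toe y 0.0867 z 0.0684
score 0.855 th 0.05 dz -0.011 dy 0.000 toe y 0.0902 z 0.0647
score 0.852 th 0.05 dz -0.011 dy -0.004 toe y 0.0862 z 0.0647
score 0.850 th 0.08 dz -0.007 dy -0.004 toe y 0.0897 z 0.0652
score 0.846 th 0.02 dz -0.011 dy -0.004 toe y 0.0827 z 0.0684
```

Request:
hand_motion(motion=[0.0006,0.0008,0.0008,0,0,0,0.0012,0.0008,0.0016,0,0,0], only="ft")

```text
ft_force: [-1.1, 2.9, 2.0]
```

```bash
python3 pitch.py
```

```text
t 19.00 grasp pt world [0.5243 0.2523 0.1918] station [-0.0012  0.2102  0.1918] yaw 0.1563 F [-0.6059  3.0702  2.0171] w 0.074 f 32.0 q [ 0.278   0.2642  1.8754 -0.2199  0.3483 -1.2675]
score 0.877 th 0.05 dz -0.011 dy -0.004 toe y 0.0869 z 0.0627
score 0.877 th 0.02 dz -0.011 dy -0.004 toe y 0.0834 z 0.0663
score 0.872 th 0.02 dz -0.011 dy 0.000 toe y 0.0874 z 0.0663
score 0.864 th -0.01 dz -0.011 dy 0.000 toe y 0.0841 z 0.0700
score 0.857 th -0.04 dz -0.011 dy 0.004 toe y 0.0848 z 0.0739
score 0.857 th 0.08 dz -0.011 dy -0.004 toe y 0.0905 z 0.0592
```

Upright at the predicted height with light shelf contact. Releasing, then backing out along the tool axis.

Request:
hand_motion(motion=[0,0,0,0,0,0,0,0,0,0,0,0,0,0,0,0,0,0,0,0,0,0,0,0], aperture=0.35, only="ft|wid")

```text
ft_force: [-0.3, 0.6, 0.2]
gripper_width: 0.35
```

Request:
hand_motion(motion=[0,0,-0.01,0,0,0,0,0,-0.03,0,0,0,0,0,-0.06,0,0,0,0,0,-0.10,0,0,0,0,0,-0.13,0,0,0], only="ft|pos|wid")

```text
position: [0.4554, 0.2413, 0.2811]
ft_force: [0.7, -0.3, 2.2]
gripper_width: 0.349
```

```bash
python3 - <<'E'
from go import *
I=vision.get_image("scene")["img"][:,:,::-1]
cv2.imwrite("pics/end.png",cv2.resize(I[130:310,130:400],None,fx=2.9,fy=2.9,interpolation=2))
E
```

```text
(no output)
```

View pics/end.png

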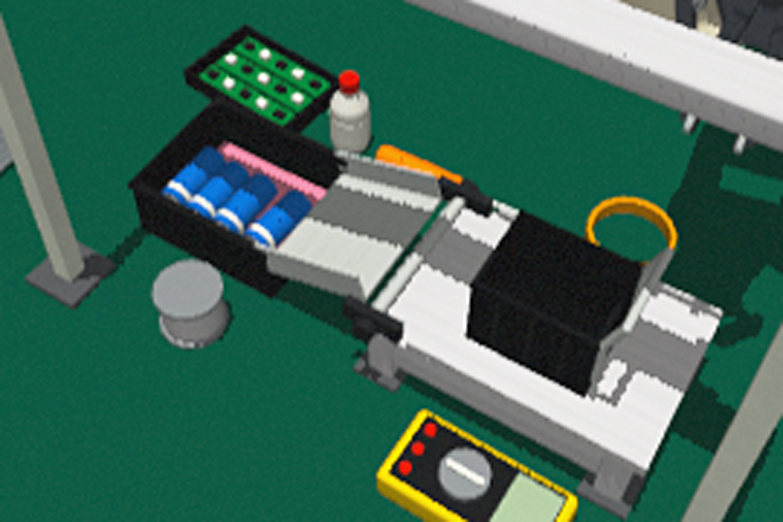

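The tote stands upright and empty on the shelf at (555,300), and the four cells lie in the trough at (185,175) to (285,220). The bystanders haven't moved and the gripper is clear. Handing in.

Request:
hand_motion(motion=[0,0,0,0,0,0,0,0,0,0,0,0], only="clock|ft")

```text
clock: 20.48
ft_force: [-0.8, -0.0, 0.1]
```

```bash
python3 -c "
from plant import arm, vision, close_job
print(close_job())"
```

```text
the job is handed in; nothing more can be done
None
```

The job is handed in at 20.5 s: all four cells are in the trough and the empty tote stands upright on the shelf behind the rod, released. On the way back it did not turn freely in the fingers, so its lower front edge came down on the shelf about 70 mm behind the rod (18 N peak), and I stood it upright from there, still holding the bar.

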